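# Lock the puppet head in its carving post

## Task

The little round puppet head standing in one of the two carving posts is not locked in yet. Pull that post's brass spring collar straight up, turn it clockwise (seen from above) a sixth of a turn so that its black line moves from the white mark to the red mark, and let it go fully home so that it stays locked there, then let go. Leave the collar of the other post, the one with the blue boot, as it is.

Things in the scene. Friction and masses are not known exactly. Their poses are not given: they have to be found in the camera images.
- head_collar (a point): Centre (half-way up, on the axis) of the brass collar of the post holding the puppet head (25 mm pale ball, red nose, top 32 mm above this point). Round, 48 mm across, 30 mm high, underside 90 mm above the bench; grip its side from above at any yaw, black line on side and top. Below it a narrower column (44 mm at most), then a fixed flange 104 mm wide, 18 mm high with white and red marks. z up.
- head_lift (a joint): Pull of that collar, m: 0 fully home, 0.016 upper stop. A spring pushes it down, 5 N at home to 9 N at the stop, plus 1.3 N weight. Two pins under it stand in notches, so it turns only when pulled up more than 10 mm; let go between the notches it stays up, 9 mm, unlocked.
- head_turn (a joint): Turn of that collar, rad, positive clockwise seen from above: about 0 with the black line at the white mark (unlocked, the start), 1.05 (60 degrees) at the red mark (locked); stops at -0.07 and 1.12. The notches leave about 0.1 rad of play either way, so the pins drop into the red notch from about 0.95 on. It turns lightly.
- boot_mark (a point): Top end of the black line, on the rim of the other post's collar (24 mm from its axis, 120 mm above the bench). That post is of the same make and holds a small blue boot; its collar is also at its white mark and must stay as it is.

How it is judged:
By the outcome, as a careful person would: the job done as asked, in the order asked, and still so for the second after the job is handed in, with the robot touching nothing.
It also fails if it takes over 35 s, if anything falls off the work surface, if the arm or the gripper's body presses on something with over 40 N, if the wrist force passes 120 N, or if a joint passes its speed limit or range.

## Robot

A 6-joint arm with a two-finger parallel gripper is mounted at the origin on the work surface. World frame = base frame: x ahead of the robot, y to its left, z up, the work surface at z = 0. Lengths are in m, angles in degrees, forces in N, time in s.
With the tool pointing down it reaches from about 0.275 to 0.975 m from the base axis. Payload 8.4 kg.
Tool frame: the origin (TCP) lies at the very end of the fingers, on their centre line; the grasp point (between the pads) lies 19 mm behind it (arm.tcp_to_grasp is the distance from the TCP to the grasp point, in m); z points along the fingers, y is the line along which they close (so a half turn about z gives the same grasp; the last joint's range is limited). The gripper opens to 92 mm and grips with 3 to 60 N. Pads are 20 mm wide; open, the fingers measure 128 mm over their backs; the gripper's body (75 mm by 189 mm) begins 69 mm behind the grasp point.
Start: joints at [74.92, 20.225, 93.587, -0, 66.188, -0.138], TCP at [0.161, 0.604, 0.215] pointing down, gripper open.
Joint ranges: [-150.9, 150.9], [-52.94, 120.26], [3.33, 152.33], [-74.26, 254.26], [0, 154.13], [-172.89, 172.89]. Speed limits (degrees/s): [127.2, 127.2, 159.86, 180, 180, 180].

## Interface

Orientations are given as [roll, pitch, yaw] about the fixed x, y, z axes, in that order (R = Rz(yaw) Ry(pitch) Rx(roll)).
In Python, from station import arm, eyes gives the robot as it stands. Calls block until the motion is done:
- arm.move_to(position, orientation): joint-space move of the TCP to a pose.
- arm.move_linear(position, frame=None, feed=0.15, threshold=None): straight line of the TCP; frame=None keeps the orientation; feed is the mean speed in m/s. With threshold (N) it stops when the force on the tool has changed by that much, and returns True; else False.
- arm.goto_joints(angles): joint-space move.
- arm.release() and arm.clamp(grip_force=None): open the fingers fully, or close them until they stop; grip_force is the grip in N (None keeps the last).
- arm.hold(seconds).
- arm.inverse_kinematics(position, orientation): joint angles nearest the present ones, or None.
- arm.state(): the state.
- eyes.snapshot(name): name is "scene" or "top" or "wrist"; returns the picture (400x640x3 uint8, red, green, blue); there is no depth.
- eyes.get_calibration(name): a dict with "mtx" (3x3 intrinsics, pixels), "distortion" ([k1, k2, p1, p2, k3] as OpenCV has them; the pictures are not rectified), "position" and "orientation" of the camera in the world; the wrist camera has in their place "hand_eye" (4x4, takes a point from camera to tool coordinates, whose origin is the TCP and whose axes are the flange's). Camera axes: x right, y up, looking along -z (the intrinsics and any distortion apply to the point x, -y, -z); pixel columns grow to the right and rows downward; lengths in m; the calibration is good to about 2 mm. A picture is of the moment at which its call begins: read the wrist's pose just before it. get_calibration takes no time and is no camera call.
A pose or a line that the arm cannot do raises arm.MotionError and nothing moves.
- arm.finish_job(): hands the job in; it is judged then, once.
The state is a dict: "t": time; "joints": joint angles; "dq": joint speeds; "joint_efforts": joint torques, N m; "eef_pos": TCP position; "tcp_rot": TCP orientation; "wrist_force": force on the tool from outside, world axes, zero at the start; "moment": the same for the moment, N m; "width": opening from 0.0 (shut) to 1.0 (fully open); "grasp_force": force on a finger pad.
Only numpy, scipy, OpenCV 4.12 (cv2) and the standard library are available. Lean on these libraries where they do the work, as an engineer would, in place of code of your own. Each camera call takes 0.05 s, during which the arm holds its last target. There are 200 camera calls.

## Working session

There is one attempt and no reset: what is moved stays moved. The work goes in short steps, each a Python script; the robot and the scene stay as the last script left them, time stands still between calls to the robot, and variables do not carry over. Pictures are saved under pics/ and viewed, at most 10 in all, crops included, and the job is handed in when it is done.

```bash
mkdir -p pics; ls
python3 - <<'E'
from station import arm, eyes
import cv2
for n in("scene","top"):
    cv2.imwrite(f"pics/{n}0.png",eyes.snapshot(n)[:,:,::-1]); print(n,eyes.get_calibration(n))
s=arm.state();print(s["t"],s["eef_pos"],s["tcp_rot"],eyes.get_calibration("wrist"))
E
```

```text
pics
scene {'mtx': array([[457.04158561,   0.        , 320.06906214],
       [  0.        , 457.04158561, 206.82199924],
       [  0.        ,   0.        ,   1.        ]]), 'distortion': array([-0.12765214,  0.        ,  0.        ,  0.        ,  0.        ]), 'position': array([ 0.90289587, -0.22053193,  0.84159808]), 'orientation': array([29.64525624, -0.72115283, 53.17886443])}
top {'mtx': array([[493.69902009,   0.        , 316.11438452],
       [  0.        , 493.69902009, 202.15539247],
       [  0.        ,   0.        ,   1.        ]]), 'distortion': array([-0.05093913,  0.        ,  0.        ,  0.        ,  0.        ]), 'position': array([0.38921114, 0.01708688, 1.11468995]), 'orientation': array([ 11.07746482,  -1.68481433, -89.80928037])}
0.1 [0.16107566 0.60342989 0.21392164] [-1.79927594e+02  2.91442607e-04  1.65053827e+02] {'mtx': array([[276.58469802,   0.        , 320.73479362],
       [  0.        , 276.58469802, 204.80902817],
       [  0.        ,   0.        ,   1.        ]]), 'distortion': array([-0.04012098,  0.        ,  0.        ,  0.        ,  0.        ]), 'hand_eye': array([[ 1.46233400e-03,  9.61915256e-01,  2.73343925e-01,
         7.64726183e-02],
       [ 9.99998918e-01, -1.36324577e-03, -5.52437788e-04,
        -9.77229255e-04],
       [-1.58763387e-04,  2.73344437e-01, -9.61916209e-01,
        -1.68613994e-01],
       [ 0.00000000e+00,  0.00000000e+00,  0.00000000e+00,
         1.00000000e+00]])}
```

View pics/scene0.png

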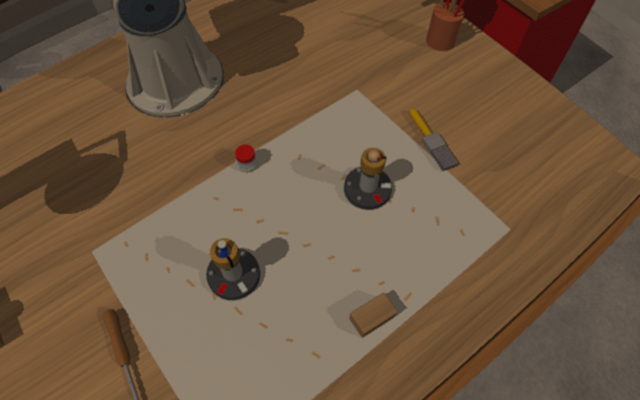

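View pics/top0.png

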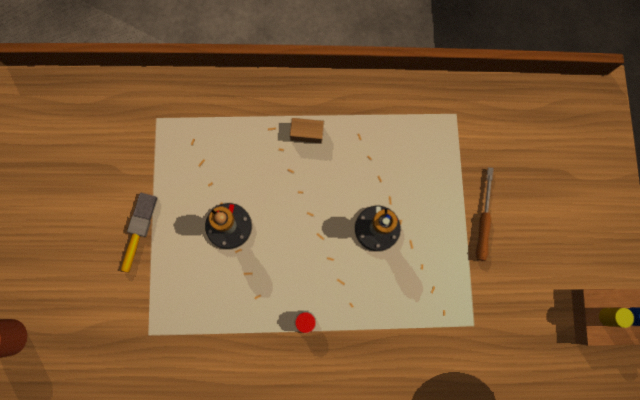

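The head post is at scene (373,160) / top (221,217); the boot post is at scene (226,250) / top (385,220). I'll zoom in on both for more precise positions.

```bash
cat > h.py <<'E'
import numpy as np, cv2
from scipy.spatial.transform import Rotation as R
from station import arm, eyes
F=np.diag([1.,-1,-1])
def pose(n,s=None):
    c=eyes.get_calibration(n)
    if n!="wrist": return c,R.from_euler("xyz",c["orientation"],degrees=True).as_matrix(),np.array(c["position"])
    Rt=R.from_euler("xyz",s["tcp_rot"],degrees=True).as_matrix(); H=c["hand_eye"]
    return c,Rt@H[:3,:3],Rt@H[:3,3]+s["eef_pos"]
def at_z(n,px,z,s=None):
    c,Rm,p=pose(n,s)
    u=cv2.undistortPoints(np.array([[px]],float),c["mtx"],c["distortion"])[0,0]
    d=Rm@np.array([u[0],-u[1],-1]); return p+d*(z-p[2])/d[2]
def proj(n,P,s=None):
    c,Rm,p=pose(n,s); q=(np.atleast_2d(P)-p)@Rm@F
    return cv2.projectPoints(q,np.zeros(3),np.zeros(3),c["mtx"],c["distortion"])[0][:,0]
E
python3 - <<'E'
from h import *
print(at_z("top",(221,217),.12),at_z("scene",(373,158),.12),at_z("top",(229,227),.018),at_z("scene",(369,187),.018))
print(at_z("top",(385,221),.12),at_z("scene",(225,246),.12))
a=cv2.imread("pics/top0.png")[190:260,190:270];b=cv2.imread("pics/scene0.png")[140:210,335:405];c=cv2.imread("pics/scene0.png")[230:300,195:265]
cv2.imwrite("pics/z1.png",np.hstack([cv2.resize(cv2.convertScaleAbs(i,alpha=1.6),(w*36//10,252),interpolation=cv2.INTER_CUBIC) for i,w in((a,80),(b,70),(c,70))]))
E
```

```text
[0.55160817 0.1819305  0.12      ] [0.5532186  0.18118805 0.12      ] [0.54578514 0.18009549 0.018     ] [0.55687208 0.18187731 0.018     ]
[ 0.54606667 -0.15288183  0.12      ] [ 0.54418945 -0.1470696   0.12      ]
```

View pics/z1.png

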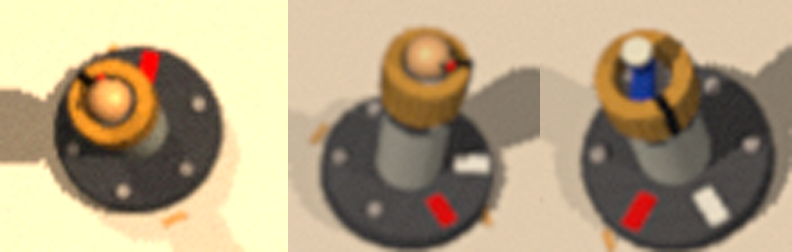

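The head collar comes out at about (0.552, 0.181). Its black line faces roughly +53° (towards +x+y), so I'll start at yaw 53. The wrist camera then faces the line. Next I check from near.

Run:
```python
from h import *
p=[.552,.181,.2]
for y in(53,-15): print(arm.inverse_kinematics(p,[180,0,y]))
arm.move_to(p,[180,0,53]); s=arm.state(); im=eyes.snapshot("wrist")[:,:,::-1]
print(s["t"],s["eef_pos"],s["tcp_rot"],arm.state()["wrist_force"])
cv2.imwrite("pics/w1.png",im); np.save("s1.npy",s,allow_pickle=True)
t=np.arange(0,360,10)*np.pi/180
for r,z in((.024,.12),(.052,.018)):
    for q in proj("wrist",np.c_[.552+r*np.cos(t),.181+r*np.sin(t),0*t+z],s): im=cv2.circle(im.copy(),tuple(int(v) for v in q),0,(0,255,0),-1)
cv2.imwrite("pics/w1z.png",cv2.resize(im[60:360,170:470],(600,600)))
```

```text
[ 1.80062974e+01  1.71623441e+01  9.99588135e+01 -2.54444375e-14
  6.28788424e+01  5.50062974e+01]
[ 1.80062974e+01  1.71623441e+01  9.99588135e+01 -2.54444375e-14
  6.28788424e+01  1.23006297e+02]
2.1667 [0.55179546 0.18184309 0.20003105] [-1.79992241e+02 -1.09610227e-02  5.30882265e+01] [-0.29127388 -0.26917351 -0.0898122 ]
```

View pics/w1z.png

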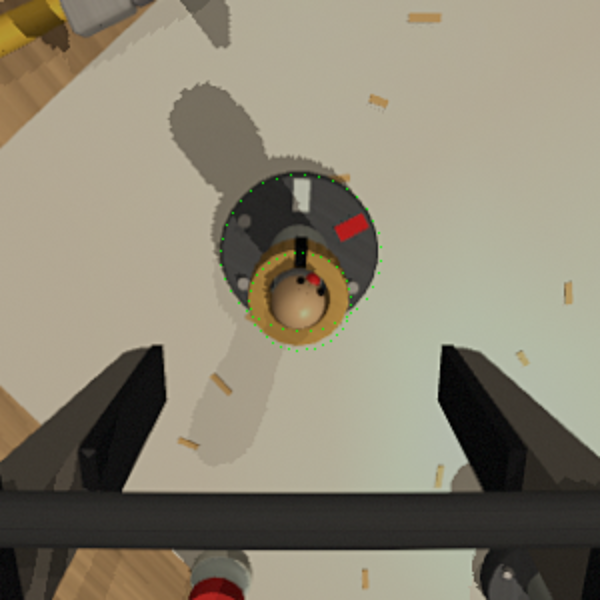

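The view confirms the collar within about 1.5 mm. Its ring is centred near zoom (299,297), with the black line straight up at (300,252) towards the white mark (301,195). The red mark is clockwise at (352,228). Next I descend and grip.

Run:
```python
from h import *
def rep(m):
    s=arm.state(); print(m,round(s["t"],2),np.round(s["eef_pos"],4),np.round(s["tcp_rot"],2),np.round(s["wrist_force"],1),np.round(s["moment"],2),round(s["width"],3),np.round(s["grasp_force"],1))
rep("up")
c=[.5527,.1815]
print(arm.move_linear([*c,.086],feed=.1,threshold=15)); rep("down")
arm.clamp(40); rep("clamp")
arm.move_linear([*c,.0995],feed=.03); rep("lift")
im=eyes.snapshot("wrist")[:,:,::-1]
cv2.imwrite("pics/w2z.png",cv2.resize(im[60:360,170:470],(600,600)))
```

```text
up 2.22 [0.5518 0.1819 0.2   ] [-1.7999e+02 -1.0000e-02  5.3090e+01] [-0.3 -0.3 -0.1] [-0.06  0.04  0.03] 0.998 0.0
False
down 3.51 [0.5532 0.1817 0.0866] [ 1.7996e+02 -5.0000e-02  5.3000e+01] [-0.6  0.3  0.3] [0.02 0.14 0.02] 0.997 0.0
clamp 4.25 [0.5502 0.1827 0.0859] [-1.7973e+02  9.0000e-02  5.2950e+01] [-10.6   7.6   7.5] [1.38 1.89 0.01] 0.512 40.0
lift 4.85 [0.5501 0.1827 0.098 ] [-1.7973e+02  1.1000e-01  5.2960e+01] [-4.6  9.1 -8.9] [ 1.65  0.99 -0.02] 0.513 40.0
```

View pics/w2z.png

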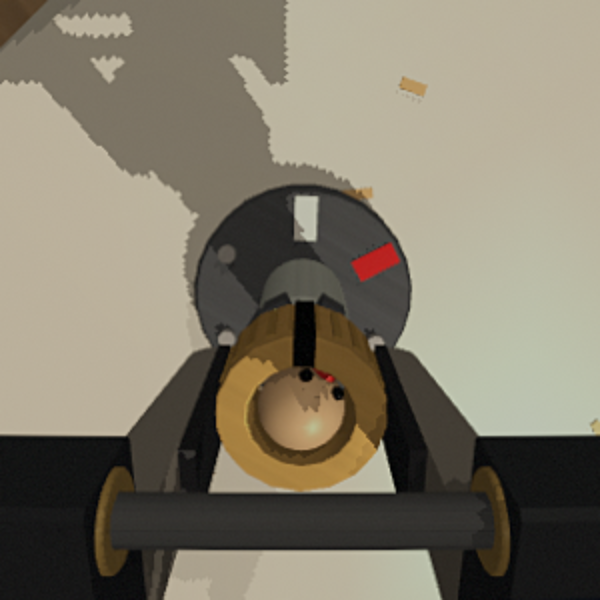

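The collar is gripped and lifted about 12 mm, with the line at (304,330) still aligned to the white mark. A side force of about 12 N shows the axis is roughly 3 mm off along the closing line, so I recentre before turning.

```bash
cat >> h.py <<'E'
def rep(m):
    s=arm.state(); print(m,round(s["t"],2),np.round(s["eef_pos"],4),np.round(s["tcp_rot"],2),np.round(s["wrist_force"],1),np.round(s["moment"],2),round(s["width"],3),np.round(s["grasp_force"],1))
E
python3 - <<'E'
from h import *
s=arm.state()
print("ring centre",at_z("wrist",(301/2+170,405/2+60),.132,s))
arm.move_linear([.5500,.1828,.1013],feed=.03); rep("recentre")
E
```

```text
ring centre [0.55453509 0.18680636 0.132     ]
recentre 5.17 [0.55   0.1829 0.1007] [-1.7999e+02  1.0000e-02  5.3010e+01] [  3.7   1.5 -10. ] [ 0.17 -0.49  0.09] 0.515 40.0
```

```bash
python3 - <<'E'
from h import *
s=arm.state(); im=eyes.snapshot("wrist")[:,:,::-1].copy()
t=np.arange(0,360,6)*np.pi/180; e=np.array([np.cos(np.radians(53)),np.sin(np.radians(53))])
for d,col in((0,(0,255,0)),(.004,(255,0,255))):
    c=np.array(s["eef_pos"][:2])+d*e
    for r,z in((.024,.12+.0135),(.052,.018)):
        for q in proj("wrist",np.c_[c[0]+r*np.cos(t),c[1]+r*np.sin(t),0*t+z],s): im[int(round(q[1])),int(round(q[0]))]=col
cv2.imwrite("pics/w3z.png",cv2.resize(im[130:330,245:395],(600,800//4*4),interpolation=cv2.INTER_NEAREST)[:600])
E
python3 -c "
import cv2;i=cv2.imread('pics/w3z.png');print(i.shape)"
```

```text
(600, 600, 3)
```

View pics/w3z.png

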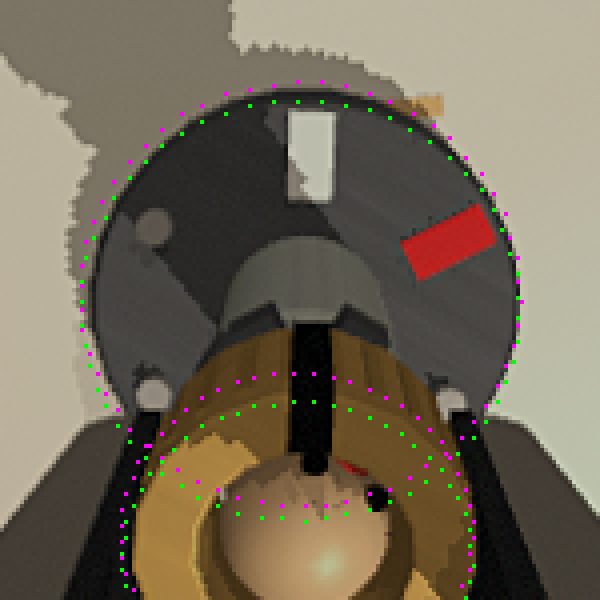

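The flange ring shows the axis about 2 mm ahead of the TCP along tool x, and the line is still on the white mark. I'll turn about that axis in steps and watch the forces.

Run:
```python
from h import *
A=np.array([.551,.1842])
for a in(10,25,43,61):
    y=53-a; p=A-.0017*np.array([np.cos(np.radians(y)),np.sin(np.radians(y))])
    arm.move_to([*p,.1013],[180,0,y]); rep(a)
im=eyes.snapshot("wrist")[:,:,::-1]
cv2.imwrite("pics/w4z.png",cv2.resize(im[100:300,220:420],(600,600)))
```

```text
10 5.51 [0.5497 0.1831 0.101 ] [-179.99    0.     43.22] [ 3.   2.1 -9.6] [ 0.3  -0.4   0.01] 0.514 40.0
25 5.87 [0.5494 0.1835 0.1012] [-179.99    0.     28.38] [ 2.4  1.8 -9.6] [ 0.4  -0.27  0.05] 0.514 40.0
43 6.27 [0.5493 0.184  0.1013] [-1.7999e+02  1.0000e-02  1.0420e+01] [ 3.   2.6 -9.7] [ 0.63 -0.29 -0.06] 0.514 40.0
61 6.67 [0.5493 0.1846 0.1013] [-1.7998e+02  1.0000e-02 -7.5700e+00] [  2.4   4.1 -10.7] [ 0.81 -0.31  0.03] 0.515 40.0
```

View pics/w4z.png

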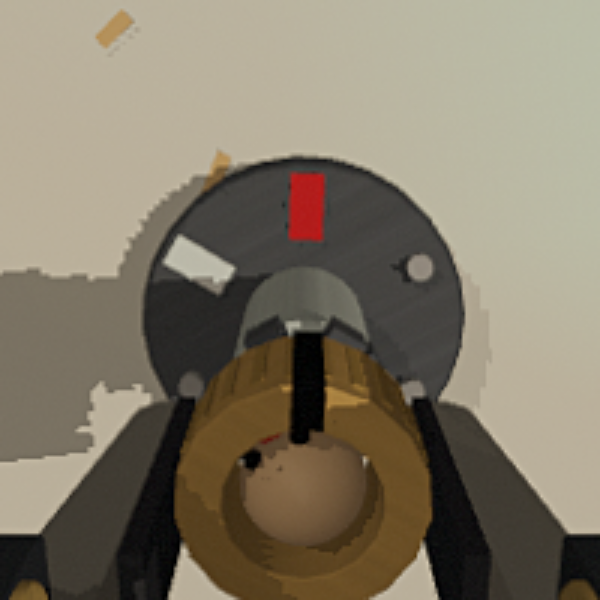

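The black line (308,380) now points at the red mark (307,207), and the forces are small. I lower it home, release, retreat and check.

Run:
```python
from h import *
p=[.5493,.1844]
print(arm.move_linear([*p,.0862],feed=.03,threshold=25)); rep("home")
arm.release(); arm.hold(.2); rep("rel")
arm.move_linear([*p,.2],feed=.12); arm.hold(.2); rep("up")
s=arm.state(); im=eyes.snapshot("wrist")[:,:,::-1].copy(); t=np.arange(0,360,10)*np.pi/180
w=cv2.resize(im[100:260,220:420],(500,400)); 
b=eyes.snapshot("scene")[:,:,::-1]
cv2.imwrite("pics/w5.png",np.hstack([w]+[np.vstack([cv2.resize(cv2.convertScaleAbs(i,alpha=1.6),(200,200),interpolation=cv2.INTER_CUBIC) for i in(b[140:210,335:405],b[230:300,195:265])])]))
```

```text
False
home 7.37 [0.5493 0.1846 0.0861] [-179.98    0.     -7.96] [ 0.2  5.6 -6. ] [ 1.02  0.09 -0.01] 0.514 40.0
rel 8.36 [0.5493 0.1844 0.0862] [180.   0.  -8.] [-0.5 -0.2 -0.2] [0.01 0.13 0.  ] 1.002 0.0
up 9.66 [0.5489 0.1843 0.1993] [ 1.7997e+02  7.0000e-02 -8.0000e+00] [-0.3 -0.2 -0.5] [ 0.03  0.12 -0.01] 1.001 0.0
```

View pics/w5.png

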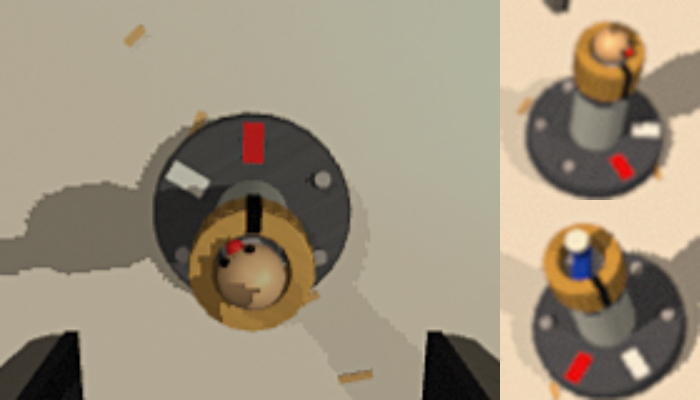

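The line (254,210) points at the red mark (254,143), and the boot collar looks unchanged. I compare the collar height with the first picture to confirm it's fully home, then hand in.

Run:
```python
from h import *
a=cv2.imread("pics/scene0.png"); b=eyes.snapshot("scene")[:,:,::-1].copy()
for n,(r,c) in {"head":((148,180),(358,390)),"boot":((237,272),(208,245))}.items():
    T=a[r[0]:r[1],c[0]:c[1]]; m=cv2.matchTemplate(b[r[0]-12:r[1]+12,c[0]-12:c[1]+12],T,cv2.TM_CCOEFF_NORMED)
    _,v,_,l=cv2.minMaxLoc(m); print(n,round(v,3),l[0]-12,l[1]-12)
print("9 mm up would shift px:",proj("scene",[.551,.184,.129])-proj("scene",[.551,.184,.12]))
```

```text
head 0.947 0 0
boot 0.999 0 0
9 mm up would shift px: [[ 0.52112392 -2.74052533]]
```

```bash
python3 -c "
from station import arm
print(arm.finish_job(), arm.state()['t'])"
```

```text
the job is handed in; nothing more can be done
the job is handed in; nothing more can be done
```

The puppet head's collar was pulled up, turned about 60° clockwise to the red mark and let go fully home, with the boot's collar left as it was; the job is handed in (about 10 s of robot time used).

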